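# Find the softest foam sample with a sprung-pin tester

### The arm

A 7-joint arm with a two-finger parallel gripper is mounted at the origin on a cart in front of the work surface, level with it; the furniture and walls round the work are solid. World frame = base frame: x ahead of the robot, y to its left, z up, the work surface at z = 0. Lengths are in m, angles in rad, forces in N, time in s.
With the tool pointing down it reaches from about 0.4 to 0.85 m from the base axis. Payload 10.4 kg.
Tool frame: the origin (TCP) lies at the very end of the fingers, on their centre line; the grasp point (between the pads) lies manip.hold_point_z behind it (manip.hold_point_z is the distance from the TCP to the grasp point, in m); z points along the fingers, y is the direction in which the jaws open and shut (so a half turn about z gives the same grasp; the last joint's range is limited). The gripper opens to 85 mm and grips with 20 to 120 N. Pads are 22 mm wide; open, the fingers measure 114 mm over their backs; the gripper's body (76 mm by 85 mm) begins 54 mm behind the grasp point. The pads swing forward as they close: fully open they stand 13 mm farther back than shut.
Start: joints at [1.14, 0.332, -0.065, 1.46, 0.022, 1.35, -0.088], TCP at [0.248, -0.574, 0.231] pointing down, gripper open.
Joint ranges: [-2.6, 2.6], [-0.5, 2.12], [-1.47, 1.34], [0.16, 2.42], [-1.27, 4.41], [0.06, 2.06], [-2.6, 2.6]. Speed limits (rad/s): [2.22, 2.22, 2.79, 2.79, 3.14, 3.14, 3.14].

### API

Orientations are given as a unit quaternion [x, y, z, w].
In Python, from workcell import manip gives the robot as it stands.
- The arm moves only by the tool jog_arm, never from a script. Its arguments are lists of equal length, an entry for each row: "translation": the shift along the world's x, y, z in mm, a list of three; "turn": the turn about the world's z in degrees. In form: {"translation": [[x, y, z], ...], "turn": [turn, ...]}. A call has 1 to 12 rows; each row is the pose to reach, as a shift and turn from the pose measured when the call began; what a row does not reach only later rows make up. A row lasts 1/12 s, in which the tool goes at most 41.7 mm and 7.16 degrees, less where a joint would pass 70% of its speed; a pose out of reach is approached as far as the arm can. A call with a gripper value outside its range is refused whole. "grip" is the finger opening in mm, from 0 to 85.4, set as the call begins (left out, the last holds). The fingers move at their own pace and stop on an object; "grip_force" is the grip in N (left out, the last holds). Time passes only in rows, so rows that repeat a pose let the fingers close. It gives the time, the measured TCP pose, the force and the opening at its end, in the units of the state.
- manip.get_obs(): the state, without advancing time (a new reading comes with each control period).
- manip.camera(name): name is "side" or "top"; returns a dict with "frame" (400x640x3 uint8, red, green, blue), "mtx" (3x3 intrinsics, pixels), "pose" (4x4, takes a point from camera to world coordinates). Camera axes: x right, y down, z forward; pixel columns grow to the right and rows downward; lengths in m; the calibration is good to about 2 mm. A picture is of the moment at which its call begins. There is no depth.
- manip.hand_in(): hands the job in, once; it reports no verdict.
Trained networks look in a picture, given as the dict that the camera call returned (one of the last four; its "shot" number tells which), for a name from the list of things; names that differ only in an ending like _2 or _b are one class to them, and where a whole thing is asked for, a point or a joint stands for the part that bears it (a point fixed in the world has none). Each returns a list of dicts, best first, with "confidence" (0 to 1); they miss things now and then, are a little off and sometimes report something else, mostly with a low value. They report only what shows in the picture. A call takes as long as a camera call. They do not tell look-alikes from the thing itself.
- manip.outline_of(picture, label): "mask" (400x640 bool, what is visible of it) and "extent" ([left, top, right, bottom] in pixels, round what is visible of it).
- manip.pinpoint(picture, label): "at" ([column, row] in pixels: a listed point, or the origin of a listed thing).
The state is a dict: "clock": time; "joint_pos": joint angles; "joint_velocities": joint speeds; "tau": joint torques, N m; "position": TCP position; "ee_rot": TCP orientation; "ft_force": force on the tool from outside, world axes, zero at the start; "torque": the same for the moment, N m; "grip_width": opening from 0.0 (shut) to 1.0 (fully open).
Only numpy, scipy, OpenCV 4.12 (cv2) and the standard library are available. Lean on these libraries where they do the work, as an engineer would, in place of code of your own. Each camera call takes 0.05 s, during which the arm holds its last target. There are 200 camera calls.

### The job

Find the softest of the three foam samples: take the tester from its stand and press its pin into the middle of each foam plug until its foot sits flat on the holder's rim and the push reaches about 15 N; hold that a moment, never going over 30 N, and read how far the pin sinks. Then stand the tester back in its stand and set the holder with the softest foam upright and fully on the foam slab; leave the other two holders, the cup and the pine offcut where they are.

Things in the scene. Friction and masses are not known exactly. Their poses are not given: they have to be found in the camera images.
- tester: hand-held firmness tester, 98 mm tall, 0.25 kg: round foot 44 x 8 mm with a 4 mm rubber sole that gives 3 mm at 15 N, metal barrel 30 mm across, black grip 34 (x) x 28 (y) mm, 40 to 90 mm above the sole, flats facing its y. Origin: centre of the sole; z up the barrel. An 8 mm thick sprung pin stands 12 mm out below the sole; its pointers show on white scales on the +x and -x sides, 14 to 37 mm above the sole
- pin (a joint): how far the tester's pin is pushed back into the foot, m: 0 fully out, 0.012 flush with the foot. It takes 3 N to start it and 7.8 N at 0.012. With the foot flat on a holder's rim, the pin has sunk 0.011 minus this value into the foam
- stand: fixed dark steel stand for the tester, 80 x 80 x 32 mm high, with a round recess 51 mm across and 10 mm deep in its top, where the foot sits 22 mm above the table, and a 21 mm hole under it for the pin. Origin: centre of the underside
- slab: fixed white foam slab lying flat, 134 (x) x 201 (y) x 18 mm high. Origin: centre of the underside
- cup: bystander: loose paper-white mixing cup, 69 mm across, 70 mm tall. Origin: centre of the underside
- offcut: bystander: loose pine offcut 45 x 70 x 32 mm high. Origin: centre of the underside
- holder_a: plywood sample holder, a loose block 54 x 54 mm and 30 to 38 mm high (each is cut to its own height, not given), 0.2 to 0.33 kg, with a pale round plug of crushable foam (29 mm across, its face 1 mm below the block's flat rim) in its round well (31 mm across, centred). Origin: centre of the underside; z up, x and y normal to its sides. Height tells nothing of the foam's firmness
- holder_b: plywood sample holder, a loose block 54 x 54 mm and 30 to 38 mm high (each is cut to its own height, not given), 0.2 to 0.33 kg, with a pale round plug of crushable foam (29 mm across, its face 1 mm below the block's flat rim) in its round well (31 mm across, centred). Origin: centre of the underside; z up, x and y normal to its sides. Height tells nothing of the foam's firmness
- holder_c: plywood sample holder, a loose block 54 x 54 mm and 30 to 38 mm high (each is cut to its own height, not given), 0.2 to 0.33 kg, with a pale round plug of crushable foam (29 mm across, its face 1 mm below the block's flat rim) in its round well (31 mm across, centred). Origin: centre of the underside; z up, x and y normal to its sides. Height tells nothing of the foam's firmness
- dent_a (a joint): how deep the face of the foam plug in holder_a has been pushed in, m: 0 untouched, at most 0.013. The foam gives at a steady force between 3 and 8 N (its own for each plug) and stays down where it is left
- dent_b (a joint): how deep the face of the foam plug in holder_b has been pushed in, m: 0 untouched, at most 0.013. The foam gives at a steady force between 3 and 8 N (its own for each plug) and stays down where it is left
- dent_c (a joint): how deep the face of the foam plug in holder_c has been pushed in, m: 0 untouched, at most 0.013. The foam gives at a steady force between 3 and 8 N (its own for each plug) and stays down where it is left
Things that resemble listed ones, but are neither listed nor needed, are in the scene too. What is shaped like the holder_a but orange or purple is not meant.

How it is judged:
By the outcome, as a careful person would: the job done as asked, in the order asked, and still so for the second after the job is handed in, with the robot touching nothing.
It also fails if it takes over 72 s, if anything falls off the work surface, if the arm or the gripper's body presses on something with over 40 N, if the wrist force passes 120 N, or if a joint passes its speed limit or range.

## Working session

There is one attempt and no reset: what is moved stays moved. The work goes in short steps, Python scripts to look and compute and a tool call to move; the robot and the scene stay as the last step left them, time stands still between calls to the robot, and variables do not carry over. Pictures are saved under pics/ and viewed, about 8 in all and at most 12, crops included, and the job is handed in when it is done.

Besides the shell and the picture viewer there is one more tool, called after "Emit:" as name(argument=value, ...), one argument or row to a line, values as JSON. jog_arm: Moves the arm, as the interface text tells. Its arguments: {"type":"object","properties":{"translation":{"type":"array"},"turn":{"type":"array"},"grip":{"type":"number"},"grip_force":{"type":"number"}},"required":["translation","turn"]}

```bash
mkdir -p pics; cat > h.py <<'E'
import numpy as np, cv2
from workcell import manip
def save(p,n): cv2.imwrite('pics/'+n,p['frame'][:,:,::-1])
def ray(p,px):
    T=np.array(p['pose']);K=np.array(p['mtx'])
    d=T[:3,:3]@np.linalg.solve(K,[px[0],px[1],1.]);return T[:3,3],d
def onz(p,px,z):
    o,d=ray(p,px);return o+d*(z-o[2])/d[2]
def proj(p,X):
    T=np.array(p['pose']);K=np.array(p['mtx']);c=K@(T[:3,:3].T@(np.array(X)-T[:3,3]));return c[:2]/c[2]
def tri(obs):
    A=np.zeros((3,3));b=np.zeros(3)
    for p,px in obs:
        o,d=ray(p,px);d/=np.linalg.norm(d);M=np.eye(3)-np.outer(d,d);A+=M;b+=M@o
    return np.linalg.solve(A,b)
E
python3 - <<'E'
from h import *
np.set_printoptions(precision=4,suppress=True)
s=manip.camera('side');t=manip.camera('top')
v=[]
for n,p in(('side',s),('top',t)):
    print(n,np.array(p['pose']).round(3).tolist(),np.array(p['mtx']).round(1).tolist())
    for l in ['tester','stand','slab','cup','offcut','holder_a']:
        a=manip.pinpoint(p,l);m=manip.outline_of(p,l)
        print(l,[(np.round(x['at']).tolist(),round(x['confidence'],2),onz(p,x['at'],0)[:2].round(3).tolist()) for x in a],[(np.round(x['extent']).tolist(),round(x['confidence'],2)) for x in m])
print(manip.get_obs(),manip.hold_point_z)
save(s,'s0.png');save(t,'t0.png')
cv2.imwrite('pics/a0.png',np.vstack([s['frame'],t['frame']])[:,:,::-1])
E
```

```text
side [[-0.835, -0.197, 0.514, -0.148], [-0.55, 0.319, -0.772, 0.927], [-0.012, -0.927, -0.375, 0.501], [0.0, 0.0, 0.0, 1.0]] [[447.9, 0.0, 316.5], [0.0, 447.9, 199.0], [0.0, 0.0, 1.0]]
tester [] [([345.0, 147.0, 356.0, 178.0], 0.77)]
stand [([349.0, 180.0], 0.76, [0.539, -0.303])] [([334.0, 167.0, 365.0, 188.0], 0.76)]
slab [([261.0, 206.0], 0.78, [0.649, 0.022])] [([221.0, 183.0, 298.0, 218.0], 0.96), ([309.0, 186.0, 339.0, 202.0], 0.58)]
cup [([300.0, 185.0], 0.56, [0.651, -0.178])] [([292.0, 164.0, 312.0, 188.0], 0.83)]
offcut [([259.0, 268.0], 0.62, [0.426, 0.292])] [([244.0, 247.0, 279.0, 275.0], 0.56)]
holder_a [([352.0, 215.0], 0.98, [0.391, -0.059]), ([303.0, 219.0], 0.93, [0.489, 0.035]), ([267.0, 244.0], 0.81, [0.482, 0.197]), ([412.0, 190.0], 0.76, [0.328, -0.325]), ([325.0, 201.0], 0.67, [0.511, -0.106])] [([253.0, 221.0, 286.0, 247.0], 0.89), ([309.0, 182.0, 339.0, 204.0], 0.75), ([294.0, 201.0, 318.0, 226.0], 0.72), ([401.0, 176.0, 421.0, 191.0], 0.71), ([337.0, 198.0, 365.0, 218.0], 0.7)]
top [[0.015, -0.996, 0.09, 0.377], [-1.0, -0.015, 0.001, -0.012], [0.0, -0.09, -0
[... 869 characters left out ...]
.0, 436.0, 256.0], 0.89), ([322.0, 214.0, 343.0, 242.0], 0.87), ([343.0, 176.0, 362.0, 197.0], 0.77), ([246.0, 184.0, 266.0, 203.0], 0.73), ([296.0, 186.0, 314.0, 204.0], 0.54)]
{'clock': 1.3, 'joint_pos': array([ 1.1404,  0.3322, -0.0647,  1.4601,  0.0216,  1.3499, -0.0885]), 'joint_velocities': array([-0.0005, -0.0012,  0.0013, -0.0014,  0.0003,  0.0002, -0.0017]), 'tau': array([  0.0003, -62.5238,   0.0491, -39.183 ,   0.0166,   0.0018,
        -0.    ]), 'position': array([ 0.2479, -0.5737,  0.2313]), 'ee_rot': array([ 0.9793,  0.2025, -0.    ,  0.    ]), 'ft_force': array([ 0.0235, -0.2224,  0.5075]), 'torque': array([ 0.0277, -0.0244, -0.0102]), 'grip_width': 1.0000666205845907} 0.0187
```

View pics/s0.png

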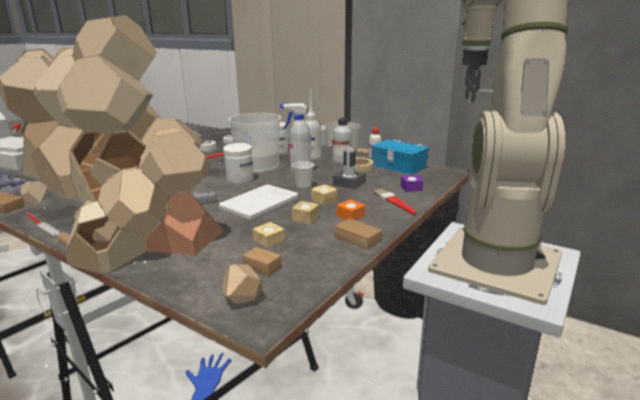

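View pics/t0.png

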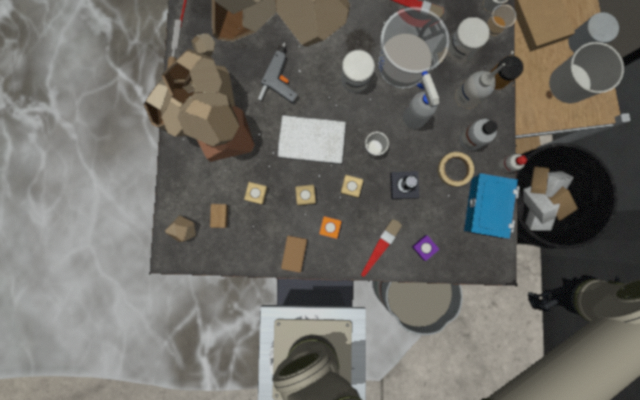

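The top view shows the three plywood holders at about (256,193), (305,195) and (351,186). The tester is in its stand at (404,185), the slab at (312,139), and there is an orange and a purple look-alike. Next I'll fit box models to the masks in both views.

```bash
cat > fit.py <<'E'
from h import *
from scipy.optimize import minimize
S=8
def box(x,y,yaw,lx,ly,z0,z1):
    c,s=np.cos(yaw),np.sin(yaw)
    return np.array([[x+c*a*lx/2-s*b*ly/2,y+s*a*lx/2+c*b*ly/2,z] for a in(-1,1) for b in(-1,1) for z in(z0,z1)])
def render(p,P):
    q=np.array([proj(p,X) for X in P]);h=cv2.convexHull(((q+.5)*S).astype(np.float32)).astype(np.int32)
    m=np.zeros((400*S,640*S),np.uint8);cv2.fillConvexPoly(m,h,255)
    return cv2.resize(m,(640,400),interpolation=cv2.INTER_AREA)/255.
def fit(pms,gen,x0,steps):
    f=lambda v:sum(((render(p,gen(v))-m)**2).sum() for p,m in pms)
    n=len(x0);sx=np.vstack([x0]+[np.array(x0)+np.eye(n)[i]*steps[i] for i in range(n)])
    r=minimize(f,x0,method='Nelder-Mead',options=dict(initial_simplex=sx,maxiter=90,xatol=1e-4,fatol=.05))
    return r.x,r.fun
def near(p,lab,X,th=14):
    best=None
    for o in manip.outline_of(p,lab):
        ys,xs=np.nonzero(o['mask']);d=np.hypot(*(np.array([xs.mean(),ys.mean()])-proj(p,X)))
        if d<th and best is None: best=o['mask'].astype(float)
    return best
E
cat > m1.py <<'E'
from fit import *
np.set_printoptions(precision=4,suppress=True)
s=manip.camera('side');t=manip.camera('top')
for n,(x,y) in dict(h1=(.49,.185),h2=(.485,.033),h3=(.515,-.105)).items():
    pm=[(p,near(p,'holder_a',[x,y,.018])) for p in(s,t)];pm=[a for a in pm if a[1] is not None]
    print(n,len(pm),[a[1].sum() for a in pm],end=' ')
    best=min((fit(pm,lambda v:box(v[0],v[1],v[2],.054,.054,0,v[3]),[x,y,a,.034],[.01,.01,.2,.006]) for a in(-.3,.3)),key=lambda r:r[1])
    print(best)
for lab,x,y,lx,ly,h in(('stand',.52,-.267,.08,.08,.032),('slab',.66,.01,.134,.201,.018)):
    pm=[(p,near(p,lab,[x,y,h/2])) for p in(s,t)];pm=[a for a in pm if a[1] is not None]
    print(lab,len(pm),[min((fit([q],lambda v:box(v[0],v[1],v[2],lx,ly,0,h),[x,y,a],[.01,.01,.2]) for a in(-.2,.2)),key=lambda r:r[1]) for q in pm])
C=lambda p,x0,x1,y0,y1,k:cv2.resize(p['frame'][y0:y1,x0:x1,::-1],None,fx=k,fy=k,interpolation=cv2.INTER_CUBIC)
a=C(t,240,430,165,215,4);b=C(s,245,375,140,250,3);d=C(t,385,425,165,205,8)
im=np.zeros((200+330,760,3),np.uint8);im[:200]=a;im[200:,:390]=b;im[200:520,400:720]=d
cv2.imwrite('pics/c1.png',im)
E
python3 m1.py
```

```text
h1 2 [np.float64(610.0), np.float64(365.0)] (array([ 0.49  ,  0.1804, -0.2407,  0.0335]), np.float64(46.13985390234525))
h2 2 [np.float64(528.0), np.float64(349.0)] (array([0.4858, 0.0294, 0.1419, 0.0406]), np.float64(42.32455209534794))
h3 2 [np.float64(364.0), np.float64(331.0)] (array([ 0.516 , -0.11  , -0.2538,  0.0353]), np.float64(62.887181853133406))
stand 2 [(array([ 0.5236, -0.2757,  0.0213]), np.float64(93.55853902345251)), (array([ 0.5216, -0.2729,  0.0446]), np.float64(229.24387543252598))]
slab 2 [(array([ 0.6679,  0.002 , -0.0601]), np.float64(130.8483506343714)), (array([ 0.6603,  0.0132, -0.0867]), np.float64(210.05282583621684))]
```

View pics/c1.png

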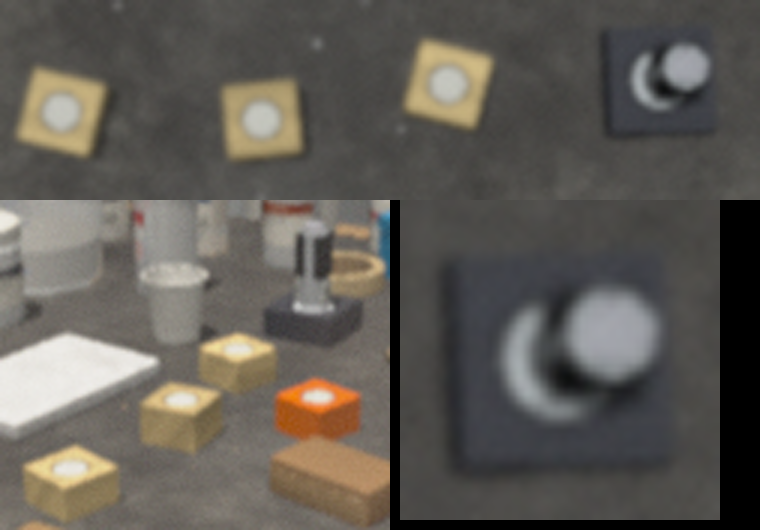

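```bash
cat > m2.py <<'E'
from fit import *
np.set_printoptions(precision=4,suppress=True)
s=manip.camera('side');t=manip.camera('top')
U=4
def disc(p,X,r=6):
    c=proj(p,X).round().astype(int);B=p['frame'][:,:,2].astype(float)
    w=B[c[1]-r:c[1]+r+1,c[0]-r-2:c[0]+r+3];lo=np.percentile(w,30);hi=w.max();a=np.clip((w-(lo+.35*(hi-lo)))/(.5*(hi-lo)),0,1)
    yy,xx=np.mgrid[c[1]-r:c[1]+r+1,c[0]-r-2:c[0]+r+3]
    return np.array([(a*xx).sum(),(a*yy).sum()])/a.sum(),a.sum()
def ply(p,X):
    c=proj(p,X).round().astype(int);f=cv2.GaussianBlur(p['frame'],(0,0),.6).astype(float);d=f[:,:,0]-f[:,:,2];m=np.zeros(d.shape)
    r=18;w=d[c[1]-r:c[1]+r,c[0]-r:c[0]+r];b=(cv2.resize(w,None,fx=4,fy=4,interpolation=cv2.INTER_LINEAR)>np.percentile(w,95)*.45).astype(np.uint8)
    cs=max(cv2.findContours(b,0,2)[0],key=cv2.contourArea);o=np.zeros_like(b);cv2.drawContours(o,[cs],-1,1,-1)
    m[c[1]-r:c[1]+r,c[0]-r:c[0]+r]=cv2.resize(o.astype(np.float32),(2*r,2*r),interpolation=cv2.INTER_AREA);return m
for n,(x,y,a) in dict(h1=(.49,.1804,-.24),h2=(.486,.03,.14),h3=(.516,-.108,-.25)).items():
    ds=disc(s,[x,y,.034]);dt=disc(t,[x,y,.034]);X=tri([(s,ds[0]),(t,dt[0])])
    print(n,'disc',X,ds,dt,'reproj',proj(s,X)-ds[0],proj(t,X)-dt[0],'z=.034:',onz(s,ds[0],.034)[:2],onz(t,dt[0],.034)[:2])
    g=lambda v:box(v[0],v[1],v[2],.054,.054,0,v[3])
    pm=[(p,ply(p,[x,y,.018])) for p in(s,t)]
    print('  both',fit(pm,g,[x,y,a,.034],[.006,.006,.1,.006]),'top',fit(pm[1:],lambda v:box(*v,.054,.054,0,.034),[x,y,a],[.006,.006,.1]),'side',fit(pm[:1],g,[x,y,a,.034],[.006,.006,.1,.006]))
print('cap',onz(t,[411.6-.5,181.9-.5],.12))
C=lambda p,x0,x1,y0,y1,k:cv2.resize(p['frame'][y0:y1,x0:x1,::-1],None,fx=k,fy=k,interpolation=cv2.INTER_LANCZOS4)
b=C(s,325,375,140,195,10)
cv2.imwrite('pics/c2.png',b)
E
python3 m2.py
```

```text
h1 disc [0.4899 0.1809 0.0304] (array([267.9736, 229.12  ]), np.float64(41.64943820224718)) (array([254.8725, 192.5211]), np.float64(52.47164179104478)) reproj [0.0915 0.0105] [-0.0427 -0.06  ] z=.034: [0.4852 0.1867] [0.4894 0.1802]
  both (array([ 0.4907,  0.181 , -0.2315,  0.0349]), np.float64(28.201222126105343)) top (array([ 0.4904,  0.1821, -0.2343]), np.float64(7.767297013168012)) side (array([ 0.4932,  0.1778, -0.2283,  0.0329]), np.float64(1.9011281117839294))
h2 disc [0.4858 0.0298 0.037 ] (array([305.0355, 206.1714]), np.float64(37.35084745762711)) (array([304.8881, 194.4418]), np.float64(53.39333333333333)) reproj [0.0793 0.006 ] [-0.0374 -0.0598] z=.034: [0.4901 0.024 ] [0.4859 0.0298]
  both (array([0.4871, 0.0289, 0.1233, 0.0413]), np.float64(105.9082965085544)) top (array([0.4871, 0.0297, 0.102 ]), np.float64(13.651648044021531)) side (array([0.4888, 0.027 , 0.1668, 0.0399]), np.float64(87.15278264369474))
h3 disc [ 0.5153 -0.1099  0.0345] (array([323.7079, 189.122 ]), np.float64(37.43333333333333)) (array([351.5799, 185.599 ]), np.float64(50.9878787878788)) reproj [0.252  0.0126] [-0.1258 -0.2118] z=.034: [ 0.5168 -0.1107] [ 0.5148 -0.1103]
  both (array([ 0.5169, -0.1116, -0.2403,  0.0379]), np.float64(152.73537533640908)) top (array([ 0.5167, -0.111 , -0.2329]), np.float64(9.300313521241831)) side (array([ 0.5203, -0.1162, -0.1729,  0.0361]), np.float64(136.04723982362552))
cap [ 0.5197 -0.2704  0.12  ]
```

View pics/c2.png

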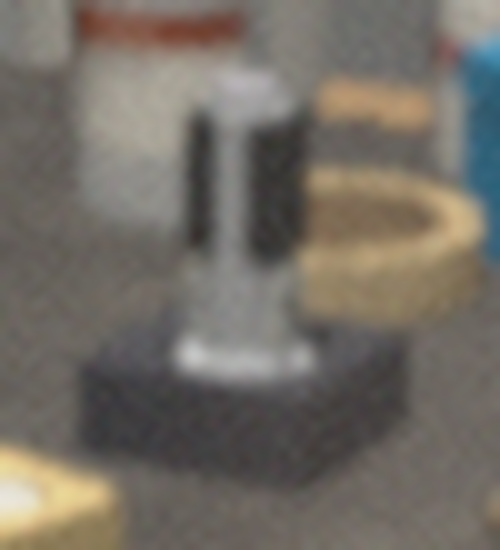

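Emit:
jog_arm(
  translation=[
    [25,28,0],
    [50,56,0],
    [75,84,0],
    [100,112,0],
    [127,141,0],
    [154,171,0],
    [181,201,0],
    [208,231,0],
    [235,261,0],
    [258,287,0],
    [272,303,-15],
    [272,303,-30],
  ],
  turn=[0,-1,-2,-3,-4,-5,-6,-7,-8,-9,-9.4,-9.4],
  grip=60,
)

```text
clock: 3.0
position: [0.524, -0.2651, 0.2019]
ee_rot: [0.992, 0.125, 0.002, -0.0]
ft_force: [0.2, -0.1, -0.7]
grip_width: 0.703
```

Emit:
jog_arm(
  translation=[
    [0,0,-10],
    [0,0,-10],
  ],
  turn=[0,0],
)

```text
clock: 3.17
position: [0.5235, -0.2638, 0.1896]
ee_rot: [0.992, 0.126, 0.001, -0.002]
ft_force: [-0.5, 0.7, 0.4]
grip_width: 0.704
```

Emit:
jog_arm(
  translation=[
    [-3,-6.5,-10],
    [-3.5,-7,-40],
    [-3.5,-7,-70],
    [-3.5,-7,-95],
    [-3.5,-7,-115],
    [-3.5,-7,-121],
    [-3.5,-7,-121],
    [-3.5,-7,-121],
  ],
  turn=[0,0,0,0,0,0,0,0],
)

```text
clock: 3.83
position: [0.5201, -0.2718, 0.0696]
ee_rot: [0.992, 0.125, 0.001, -0.001]
ft_force: [0.6, -0.5, 0.2]
grip_width: 0.705
```

```bash
cat > v.py <<'E'
from h import *
import sys
s=manip.camera('side');t=manip.camera('top')
C=lambda p,x0,x1,y0,y1,k:cv2.resize(p['frame'][y0:y1,x0:x1,::-1],None,fx=k,fy=k,interpolation=cv2.INTER_CUBIC)
x,y,z=map(float,sys.argv[2:5]);u,v=proj(s,[x,y,z]).astype(int);a,b=proj(t,[x,y,z]).astype(int)
cv2.imwrite('pics/'+sys.argv[1],np.hstack([C(s,u-25,u+25,v-30,v+30,8),C(t,a-25,a+25,b-30,b+30,8)]))
o=manip.get_obs();print(o['clock'],o['position'].round(4),o['ft_force'].round(2))
E
python3 v.py g1.png .52 -.27 .09
```

```text
3.9333 [ 0.5208 -0.2716  0.0704] [0.37 0.03 0.84]
```

View pics/g1.png

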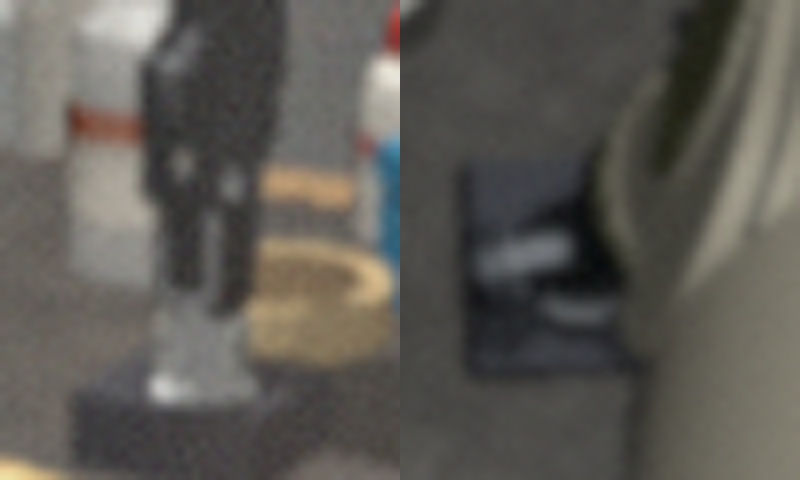

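The open fingers straddle the black grip, so I'll close them.

Emit:
jog_arm(
  translation=[
    [0,0,0],
    [0,0,0],
    [0,0,0],
    [0,0,0],
    [0,0,0],
    [0,0,0],
  ],
  turn=[0,0,0,0,0,0],
  grip=15,
  grip_force=70,
)

```text
clock: 4.43
position: [0.5215, -0.2721, 0.0711]
ee_rot: [0.992, 0.126, 0.002, -0.0]
ft_force: [1.1, -1.1, 5.4]
grip_width: 0.33
```

Emit:
jog_arm(
  translation=[
    [0,0,15],
    [0,0,40],
    [0,0,70],
    [0,0,70],
    [0,0,70],
  ],
  turn=[0,0,0,0,0],
)

```text
clock: 4.85
position: [0.5218, -0.2721, 0.1419]
ee_rot: [0.992, 0.126, 0.003, 0.0]
ft_force: [-0.6, -0.6, -4.3]
grip_width: 0.335
```

Emit:
jog_arm(
  translation=[
    [0,10,0],
    [-1,25,0],
    [-2,42,0],
    [-3,60,0],
    [-4,78,0],
    [-5,96,0],
    [-6,114,0],
    [-6,132,0],
    [-6,150,0],
    [-6,159,0],
    [-6,162,0],
    [-6,162,0],
  ],
  turn=[-5,-12,-19,-26,-33,-40,-47,-54,-61,-68,-72,-72],
)

```text
clock: 5.85
position: [0.5147, -0.1086, 0.1401]
ee_rot: [0.876, -0.482, 0.001, 0.002]
ft_force: [-0.2, -0.3, -3.5]
grip_width: 0.337
```

Emit:
jog_arm(
  translation=[
    [0,0,0],
    [0,0,0],
  ],
  turn=[0,0],
)

```text
clock: 6.02
position: [0.5137, -0.1088, 0.1387]
ee_rot: [0.877, -0.481, -0.001, 0.003]
ft_force: [0.1, -0.3, -2.0]
grip_width: 0.334
```

```bash
python3 v.py g2.png .515 -.11 .10
```

```text
6.1167 [ 0.5142 -0.1091  0.1394] [ 0.83 -0.06 -3.35]
```

View pics/g2.png

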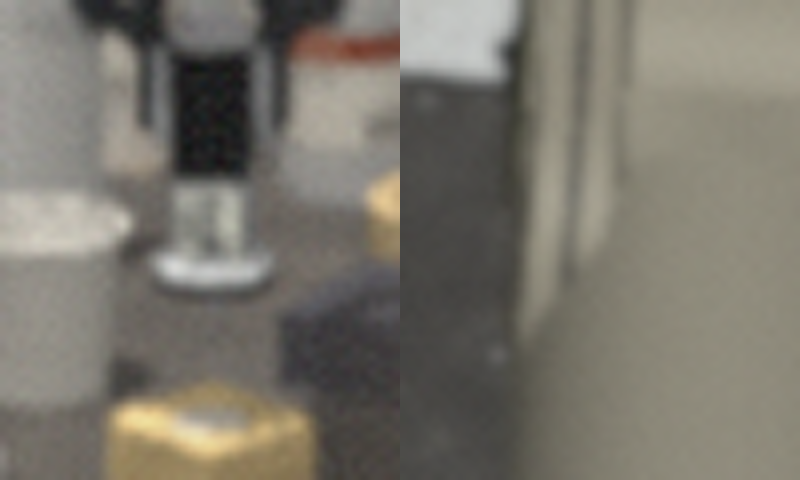

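```bash
python3 - <<'E'
from h import *
s=manip.camera('side');T=np.array([.5142,-.1089])
u,v=proj(s,[.515,-.11,.1]).astype(int)
c=np.array([u-25,v-30])
obs=c+np.array([212,268])/8-.5
sole=.1394-.0485
print(obs,proj(s,[*T,sole+.008]),onz(s,obs,sole+.008))
pl=c+np.array([208,420])/8-.5
print(pl,proj(s,[.5153,-.1099,.0345]))
for i in range(6): print(manip.camera('side')['shot'],manip.get_obs()['ft_force'].round(2),manip.get_obs()['position'].round(4))
E
```

```text
[324. 170.] [323.98719159 168.40656888] [ 0.5063377  -0.09662365  0.0989    ]
[323.5 189. ] [323.98134157 189.14289078]
12 [ 0.46 -0.09 -2.37] [ 0.5145 -0.1091  0.1398]
13 [-0.15 -0.12 -2.78] [ 0.5145 -0.109   0.1399]
14 [ 0.34 -0.14 -2.01] [ 0.5146 -0.1089  0.14  ]
15 [ 0.18 -0.76 -3.24] [ 0.5147 -0.1089  0.1401]
16 [ 0.08 -0.41 -2.69] [ 0.5147 -0.1088  0.1401]
17 [ 1.07 -0.16 -3.6 ] [ 0.5147 -0.1087  0.1401]
```

Emit:
jog_arm(
  translation=[
    [1,-2,-10],
    [1.3,-2.2,-25],
    [1.3,-2.2,-36],
    [1.3,-2.2,-36],
    [1.3,-2.2,-36],
  ],
  turn=[0,0,0,0,0],
)

```text
clock: 6.88
position: [0.5154, -0.1108, 0.1033]
ee_rot: [0.876, -0.482, -0.0, 0.003]
ft_force: [-0.1, 0.6, -2.4]
grip_width: 0.333
```

Emit:
jog_arm(
  translation=[
    [0,0,-1],
    [0,0,-2],
    [0,0,-3],
    [0,0,-4],
  ],
  turn=[0,0,0,0],
)

```text
clock: 7.22
position: [0.5156, -0.1109, 0.0996]
ee_rot: [0.876, -0.482, 0.0, 0.002]
ft_force: [0.2, -0.2, -2.4]
grip_width: 0.336
```

Emit:
jog_arm(
  translation=[
    [0,0,-1],
    [0,0,-2],
    [0,0,-3],
    [0,0,-4],
  ],
  turn=[0,0,0,0],
)

```text
clock: 7.55
position: [0.5157, -0.1109, 0.0955]
ee_rot: [0.876, -0.482, 0.0, 0.002]
ft_force: [-0.6, -0.1, -3.0]
grip_width: 0.334
```

Emit:
jog_arm(
  translation=[
    [0,0,-1],
    [0,0,-2],
    [0,0,-3],
    [0,0,-4],
  ],
  turn=[0,0,0,0],
)

```text
clock: 7.88
position: [0.5158, -0.1109, 0.0917]
ee_rot: [0.876, -0.482, 0.0, 0.002]
ft_force: [-0.8, -0.5, 1.1]
grip_width: 0.333
```

Emit:
jog_arm(
  translation=[
    [0,0,-1],
    [0,0,-2],
    [0,0,-3],
  ],
  turn=[0,0,0],
)

```text
clock: 8.13
position: [0.5158, -0.1109, 0.0886]
ee_rot: [0.876, -0.482, 0.0, 0.002]
ft_force: [-1.8, 1.0, 1.4]
grip_width: 0.333
```

```bash
cat > f.py <<'E'
from h import *
import sys
F=[];P=[]
for i in range(int(sys.argv[1])):
    s=manip.camera('side');o=manip.get_obs();F.append(o['ft_force']);P.append(o['position'])
    if i==0: A=s['frame'].astype(float)
    else: A=A+s['frame']
print(o['clock'],np.mean(F,0).round(2),(np.std(F,0)/len(F)**.5).round(2),np.mean(P,0).round(4))
if len(sys.argv)>2: cv2.imwrite('pics/'+sys.argv[2],np.clip(A/len(F),0,255).astype(np.uint8)[:,:,::-1])
E
python3 f.py 6
```

```text
8.4333 [-0.54  0.17  1.29] [0.17 0.13 0.25] [ 0.5158 -0.1109  0.0886]
```

Emit:
jog_arm(
  translation=[
    [0,0,-1],
    [0,0,-2],
  ],
  turn=[0,0],
)

```text
clock: 8.6
position: [0.5158, -0.1109, 0.0867]
ee_rot: [0.876, -0.482, 0.0, 0.002]
ft_force: [-0.9, 0.5, 0.4]
grip_width: 0.335
```

```bash
python3 f.py 6
```

```text
8.9 [-0.76 -0.1   0.96] [0.25 0.17 0.09] [ 0.5158 -0.1109  0.0866]
```

Emit:
jog_arm(
  translation=[
    [0,0,-1],
    [0,0,-2],
    [0,0,-2],
  ],
  turn=[0,0,0],
)

```text
clock: 9.15
position: [0.5158, -0.1109, 0.0846]
ee_rot: [0.876, -0.482, 0.0, 0.002]
ft_force: [-0.7, -0.2, 1.7]
grip_width: 0.333
```

Emit:
jog_arm(
  translation=[
    [0,0,-0.5],
    [0,0,-1],
    [0,0,-1],
  ],
  turn=[0,0,0],
)

```text
clock: 9.4
position: [0.5159, -0.111, 0.0838]
ee_rot: [0.876, -0.482, 0.0, 0.002]
ft_force: [-2.8, -0.5, 4.9]
grip_width: 0.33
```

Emit:
jog_arm(
  translation=[
    [0,0,-0.5],
    [0,0,-1],
    [0,0,-1],
  ],
  turn=[0,0,0],
)

```text
clock: 9.65
position: [0.516, -0.111, 0.0833]
ee_rot: [0.876, -0.482, 0.0, 0.002]
ft_force: [-4.2, 0.7, 9.2]
grip_width: 0.332
```

```bash
python3 f.py 2
```

```text
9.75 [-3.75  0.42  7.8 ] [0.15 0.17 0.17] [ 0.5159 -0.111   0.0833]
```

Emit:
jog_arm(
  translation=[
    [0.3,0,-0.5],
    [0.3,0,-1.1],
    [0.3,0,-1.1],
  ],
  turn=[0,0,0],
)

```text
clock: 10.0
position: [0.516, -0.111, 0.0827]
ee_rot: [0.876, -0.482, 0.0, 0.003]
ft_force: [-5.0, 1.4, 10.6]
grip_width: 0.332
```

```bash
python3 f.py 10 p3.png
```

```text
10.5 [-5.36  0.66 10.09] [0.15 0.08 0.18] [ 0.516  -0.111   0.0828]
```

Emit:
jog_arm(
  translation=[
    [-0.4,0,-0.5],
    [-0.4,0,-1],
    [-0.4,0,-1],
    [-0.4,0,-1],
  ],
  turn=[0,0,0,0],
)

```text
clock: 10.83
position: [0.516, -0.111, 0.0827]
ee_rot: [0.876, -0.482, 0.001, 0.003]
ft_force: [-5.4, 0.3, 10.7]
grip_width: 0.332
```

```bash
python3 f.py 10 p3.png; python3 - <<'E'
import cv2
from h import *
s=manip.camera('side');u,v=proj(s,[.516,-.111,.065]).astype(int)
im=cv2.imread('pics/p3.png');cv2.imwrite('pics/p3c.png',cv2.resize(im[v-20:v+20,u-20:u+20],None,fx=14,fy=14,interpolation=cv2.INTER_CUBIC))
E
```

```text
11.3333 [-4.29  0.62 10.58] [0.11 0.2  0.13] [ 0.5159 -0.111   0.0827]
```

View pics/p3c.png

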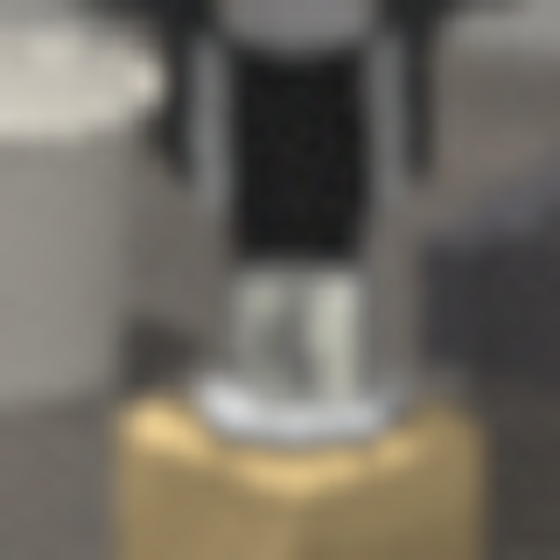

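Emit:
jog_arm(
  translation=[
    [-0.4,0,-0.8],
    [-0.4,0,-1.6],
    [-0.4,0,-1.6],
    [-0.4,0,-1.6],
  ],
  turn=[0,0,0,0],
)

```text
clock: 11.72
position: [0.5159, -0.111, 0.0822]
ee_rot: [0.876, -0.482, 0.001, 0.002]
ft_force: [-3.9, 0.7, 14.2]
grip_width: 0.33
```

```bash
python3 f.py 8 p3.png
```

```text
12.1167 [-5.27  0.77 12.94] [0.13 0.15 0.13] [ 0.5159 -0.111   0.0822]
```

Emit:
jog_arm(
  translation=[
    [0,0,10],
    [0,0,30],
    [0,0,48],
    [-5,20,50],
    [-12,55,50],
    [-20,93,50],
    [-26,120,50],
    [-29,135,50],
    [-29.5,139.7,45],
    [-29.5,139.7,35],
    [-29.5,139.7,25],
    [-29.5,139.7,25],
  ],
  turn=[0,0,0,0,0,0,0,0,0,0,0,0],
)

```text
clock: 13.12
position: [0.49, 0.0078, 0.113]
ee_rot: [0.876, -0.481, -0.003, 0.006]
ft_force: [0.5, 0.2, -3.3]
grip_width: 0.338
```

```bash
python3 f.py 6
```

```text
13.4167 [ 0.04  0.17 -2.97] [0.27 0.42 0.32] [0.4898 0.0091 0.1128]
```

Emit:
jog_arm(
  translation=[
    [-2,12,0],
    [-3.4,19.6,-4],
    [-3.4,19.6,-9],
    [-3.4,19.6,-11],
    [-3.4,19.6,-11],
    [-3.4,19.6,-11],
  ],
  turn=[0,0,0,0,0,0],
)

```text
clock: 13.92
position: [0.487, 0.0247, 0.1023]
ee_rot: [0.876, -0.483, -0.003, 0.007]
ft_force: [-0.1, -0.6, -2.8]
grip_width: 0.332
```

```bash
python3 v.py g3.png .486 .03 .06;python3 f.py 5
```

```text
14.0167 [0.4872 0.0251 0.1025] [ 0.34  0.24 -2.84]
14.2667 [ 0.19  0.11 -3.17] [0.19 0.17 0.07] [0.4871 0.0256 0.1025]
```

View pics/g3.png

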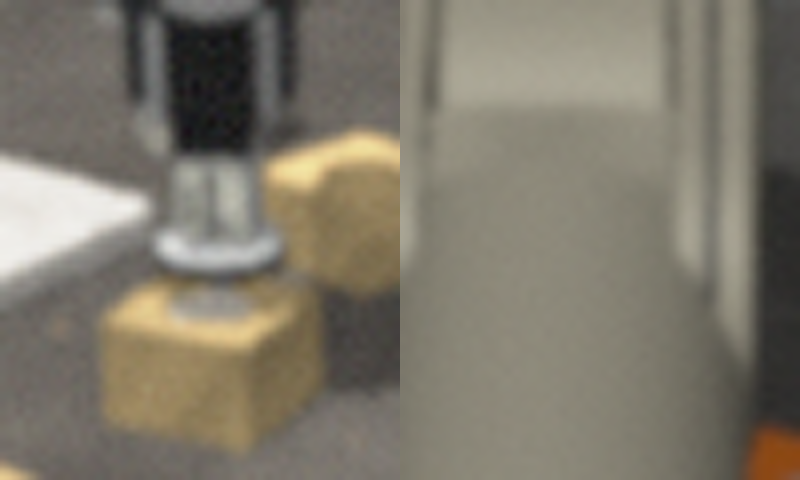

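```bash
python3 - <<'E'
from fit import *
s=manip.camera('side')
P=box(.516,-.110,-.24,.054,.054,0,.0355)
im=s['frame'][:,:,::-1].copy();k=8;u,v=proj(s,[.516,-.11,.02]).astype(int)
c=cv2.resize(im[v-25:v+25,u-25:u+25],None,fx=k,fy=k,interpolation=cv2.INTER_CUBIC);d=c.copy()
q=np.array([(proj(s,X)+.5-[u-25,v-25])*k for X in P]);cv2.polylines(d,[cv2.convexHull(q.astype(np.float32)).astype(np.int32)],True,(0,0,255),1)
cv2.imwrite('pics/h3.png',np.hstack([c,d]))
E
```

```text
(no output)
```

View pics/h3.png

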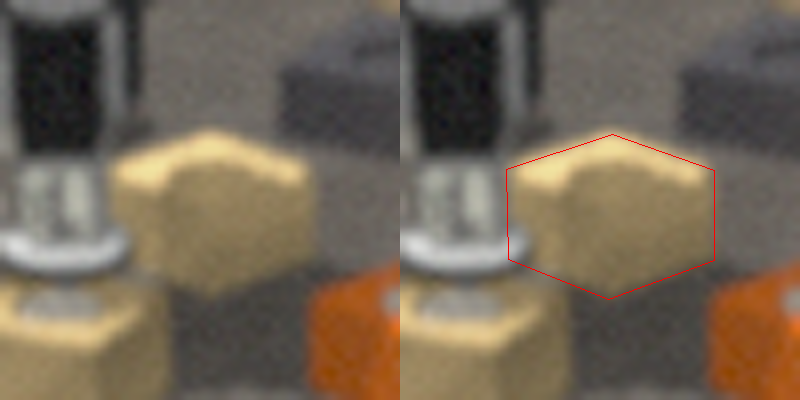

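h3 sits exactly on its predicted outline, and its foam has visibly sunk. I'll carry on with the middle holder.

Emit:
jog_arm(
  translation=[
    [0,2,0],
    [0,3.6,0],
    [0,3.6,-1],
    [0,3.6,-2],
    [0,3.6,-3],
  ],
  turn=[0,0,0,0,0],
)

```text
clock: 14.73
position: [0.487, 0.0297, 0.0992]
ee_rot: [0.876, -0.482, -0.002, 0.007]
ft_force: [-0.1, -0.3, -2.9]
grip_width: 0.327
```

Emit:
jog_arm(
  translation=[
    [0,0,-1],
    [0,0,-2],
    [0,0,-3],
    [0,0,-4],
    [0,0,-5],
  ],
  turn=[0,0,0,0,0],
)

```text
clock: 15.15
position: [0.4871, 0.0296, 0.0943]
ee_rot: [0.876, -0.482, -0.002, 0.006]
ft_force: [-0.7, 0.0, 1.8]
grip_width: 0.331
```

Emit:
jog_arm(
  translation=[
    [0,0,-1],
    [0,0,-2],
    [0,0,-3],
    [0,0,-4],
  ],
  turn=[0,0,0,0],
)

```text
clock: 15.48
position: [0.4871, 0.0296, 0.0903]
ee_rot: [0.876, -0.482, -0.002, 0.006]
ft_force: [-1.1, 0.4, 2.6]
grip_width: 0.329
```

```bash
python3 f.py 6
```

```text
15.7833 [-1.45 -0.26  3.15] [0.23 0.16 0.24] [0.4871 0.0296 0.0903]
```

Emit:
jog_arm(
  translation=[
    [0,0,-1],
    [0,0,-2],
    [0,0,-2],
  ],
  turn=[0,0,0],
)

```text
clock: 16.03
position: [0.4871, 0.0296, 0.0882]
ee_rot: [0.876, -0.482, -0.002, 0.006]
ft_force: [-1.2, -0.7, 3.5]
grip_width: 0.332
```

```bash
python3 f.py 5
```

```text
16.2833 [-1.47 -0.31  2.88] [0.21 0.33 0.2 ] [0.4871 0.0296 0.0883]
```

Emit:
jog_arm(
  translation=[
    [0,0,-0.8],
    [0,0,-1.6],
    [0,0,-1.6],
  ],
  turn=[0,0,0],
)

```text
clock: 16.53
position: [0.4872, 0.0295, 0.0869]
ee_rot: [0.876, -0.482, -0.002, 0.006]
ft_force: [-3.8, -0.6, 7.0]
grip_width: 0.336
```

Emit:
jog_arm(
  translation=[
    [0,0,-0.7],
    [0,0,-1.4],
    [0,0,-1.4],
  ],
  turn=[0,0,0],
)

```text
clock: 16.78
position: [0.4873, 0.0295, 0.0859]
ee_rot: [0.876, -0.482, -0.003, 0.006]
ft_force: [-5.2, -1.0, 12.0]
grip_width: 0.332
```

Emit:
jog_arm(
  translation=[
    [0,0,-0.7],
    [0,0,-1.4],
    [0,0,-1.4],
    [0,0,-1.4],
  ],
  turn=[0,0,0,0],
)

```text
clock: 17.12
position: [0.4873, 0.0295, 0.0851]
ee_rot: [0.876, -0.482, -0.003, 0.006]
ft_force: [-7.2, -0.7, 16.8]
grip_width: 0.333
```

```bash
python3 f.py 8 p2.png
```

```text
17.5167 [-6.48 -0.89 15.81] [0.15 0.08 0.13] [0.4874 0.0295 0.0852]
```

Emit:
jog_arm(
  translation=[
    [0,0,-1.3],
    [0,0,-1.3],
    [0,0,-1.3],
    [0,0,-1.3],
    [0,0,-1.3],
    [0,0,-1.3],
  ],
  turn=[0,0,0,0,0,0],
)

```text
clock: 18.02
position: [0.4874, 0.0295, 0.0847]
ee_rot: [0.876, -0.482, -0.003, 0.006]
ft_force: [-6.4, -0.0, 17.6]
grip_width: 0.333
```

```bash
python3 f.py 4
```

```text
18.2167 [-7.76 -1.29 18.14] [0.25 0.11 0.26] [0.4874 0.0294 0.0847]
```

Emit:
jog_arm(
  translation=[
    [0,0,-0.2],
    [0,0,-0.2],
    [0,0,-0.2],
    [0,0,-0.2],
    [0,0,-0.2],
    [0,0,-0.2],
  ],
  turn=[0,0,0,0,0,0],
)

```text
clock: 18.72
position: [0.4874, 0.0294, 0.0851]
ee_rot: [0.876, -0.482, -0.003, 0.006]
ft_force: [-6.9, -0.9, 15.5]
grip_width: 0.335
```

```bash
python3 f.py 4
```

```text
18.9167 [-6.59 -0.93 16.25] [0.12 0.18 0.22] [0.4874 0.0294 0.0851]
```

Emit:
jog_arm(
  translation=[
    [0,0,8],
    [0,0,25],
    [0,0,42],
    [0,15,48],
    [0,40,48],
    [1,65,48],
    [1,90,48],
    [2,115,48],
    [3,138,48],
    [3,151,40],
    [3,151,28],
    [3,151,18],
  ],
  turn=[0,0,0,0,0,0,0,0,0,0,0,0],
)

```text
clock: 19.92
position: [0.49, 0.1808, 0.1018]
ee_rot: [0.877, -0.481, -0.003, 0.006]
ft_force: [0.3, -0.6, -2.7]
grip_width: 0.335
```

```bash
python3 f.py 5
```

```text
20.1667 [-0.22 -0.43 -3.32] [0.4  0.26 0.57] [0.4898 0.1792 0.1021]
```

Emit:
jog_arm(
  translation=[
    [0.5,1,-2],
    [0.5,1,-4],
    [0.5,1,-6],
    [0.5,1,-8],
    [0.5,1,-8],
  ],
  turn=[0,0,0,0,0],
)

```text
clock: 20.58
position: [0.491, 0.1803, 0.0951]
ee_rot: [0.876, -0.483, -0.004, 0.006]
ft_force: [-0.7, -0.5, -2.7]
grip_width: 0.331
```

Emit:
jog_arm(
  translation=[
    [0,0,-1],
    [0,0,-2],
    [0,0,-3],
    [0,0,-4],
  ],
  turn=[0,0,0,0],
)

```text
clock: 20.92
position: [0.4911, 0.1803, 0.0912]
ee_rot: [0.876, -0.483, -0.004, 0.006]
ft_force: [-0.9, -0.1, 1.1]
grip_width: 0.329
```

Emit:
jog_arm(
  translation=[
    [0,0,-1],
    [0,0,-2],
    [0,0,-3],
    [0,0,-4],
  ],
  turn=[0,0,0,0],
)

```text
clock: 21.25
position: [0.4911, 0.1803, 0.0873]
ee_rot: [0.876, -0.483, -0.004, 0.005]
ft_force: [-1.8, -1.0, 2.0]
grip_width: 0.332
```

```bash
python3 f.py 5
```

```text
21.5 [-1.66 -0.28  2.46] [0.22 0.24 0.19] [0.4911 0.1803 0.0873]
```

Net is about 5.4 N here, against about 3.9 N at h3. I'll keep going.

Emit:
jog_arm(
  translation=[
    [0,0,-1],
    [0,0,-2],
    [0,0,-3],
  ],
  turn=[0,0,0],
)

```text
clock: 21.75
position: [0.4912, 0.1803, 0.0843]
ee_rot: [0.876, -0.483, -0.004, 0.005]
ft_force: [-1.2, -1.1, 2.7]
grip_width: 0.333
```

```bash
python3 f.py 5
```

```text
22.0 [-1.48 -0.23  3.5 ] [0.28 0.15 0.08] [0.4911 0.1803 0.0843]
```

Emit:
jog_arm(
  translation=[
    [0,0,-0.8],
    [0,0,-1.6],
    [0,0,-1.6],
  ],
  turn=[0,0,0],
)

```text
clock: 22.25
position: [0.4911, 0.1803, 0.0826]
ee_rot: [0.876, -0.483, -0.004, 0.006]
ft_force: [-2.1, -0.6, 3.2]
grip_width: 0.333
```

Emit:
jog_arm(
  translation=[
    [0,0,-0.8],
    [0,0,-1.6],
    [0,0,-1.6],
  ],
  turn=[0,0,0],
)

```text
clock: 22.5
position: [0.4912, 0.1803, 0.0811]
ee_rot: [0.876, -0.483, -0.004, 0.005]
ft_force: [-4.5, -0.8, 8.3]
grip_width: 0.332
```

Emit:
jog_arm(
  translation=[
    [0,0,-0.7],
    [0,0,-1.4],
    [0,0,-1.4],
  ],
  turn=[0,0,0],
)

```text
clock: 22.75
position: [0.4912, 0.1803, 0.0801]
ee_rot: [0.876, -0.483, -0.004, 0.005]
ft_force: [-5.5, -1.2, 11.8]
grip_width: 0.332
```

Emit:
jog_arm(
  translation=[
    [0,0,-0.8],
    [0,0,-0.8],
    [0,0,-0.8],
  ],
  turn=[0,0,0],
)

```text
clock: 23.0
position: [0.4913, 0.1802, 0.0798]
ee_rot: [0.876, -0.483, -0.004, 0.005]
ft_force: [-4.9, -0.7, 13.3]
grip_width: 0.334
```

```bash
python3 f.py 10 p1.png; python3 - <<'E'
from h import *
s=manip.camera('side')
out=[]
for n,X in(('p3',(.516,-.111,.065)),('p2',(.487,.0295,.068)),('p1',(.491,.18,.061))):
    im=cv2.imread(f'pics/{n}.png');u,v=proj(s,X).astype(int);out.append(cv2.resize(im[v-13:v+13,u-13:u+13],None,fx=10,fy=10,interpolation=cv2.INTER_CUBIC))
cv2.imwrite('pics/scales.png',np.hstack(out))
E
```

```text
23.5 [-6.02 -1.47 13.8 ] [0.2  0.21 0.22] [0.4913 0.1803 0.0798]
```

View pics/scales.png

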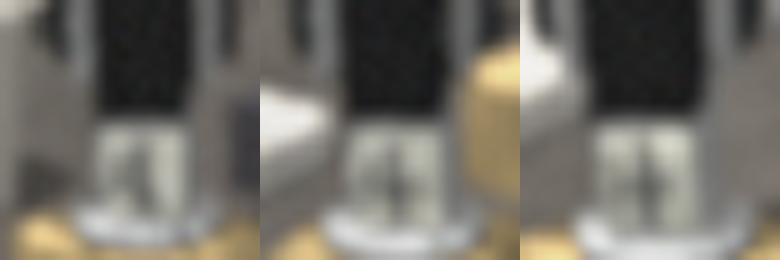

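h3 at (.515,-.110) is the softest. Its plateau force is about 3.9 N against about 6 N for the other two, and its pointer is the lowest of the three. I'll return the tester now.

Emit:
jog_arm(
  translation=[
    [0,0,8],
    [0,0,25],
    [0,0,45],
    [0,-10,60],
    [2,-35,65],
    [4,-63,65],
    [6,-92,65],
    [8,-121,65],
    [10,-150,65],
    [12,-179,65],
    [14,-208,65],
    [16,-237,65],
  ],
  turn=[0,0,0,2,8,14,20,26,32,38,44,50],
)

```text
clock: 24.55
position: [0.5071, -0.0579, 0.1446]
ee_rot: [0.998, -0.065, -0.001, 0.006]
ft_force: [0.2, 1.1, -2.5]
grip_width: 0.331
```

```bash
python3 f.py 1; python3 -c "
from h import *
q=manip.get_obs()['ee_rot'];print(q,np.degrees(2*np.arctan2(q[1],q[0])))"
```

```text
24.6 [-0.72 -6.29 -2.1 ] [0. 0. 0.] [ 0.5067 -0.0651  0.1452]
[ 9.97983871e-01 -6.30302306e-02 -6.82417621e-04  7.41063705e-03] -7.22772379556697
```

Emit:
jog_arm(
  translation=[
    [2,-27,0],
    [4,-54,0],
    [6,-81,0],
    [8,-108,0],
    [10,-135,0],
    [12,-162,-5],
    [14,-185,-10],
    [14.8,-200,-15],
    [14.8,-207,-15],
    [14.8,-207,-15],
    [14.8,-207,-15],
  ],
  turn=[3,6,9,12,15,18,20,21.6,21.6,21.6,21.6],
)

```text
clock: 25.52
position: [0.5215, -0.2715, 0.1301]
ee_rot: [0.992, 0.124, 0.001, 0.007]
ft_force: [0.6, 0.6, -2.5]
grip_width: 0.333
```

Emit:
jog_arm(
  translation=[
    [0,0,0],
    [0,0,0],
    [0,0,0],
  ],
  turn=[0,0,0],
)

```text
clock: 25.77
position: [0.5221, -0.2701, 0.1303]
ee_rot: [0.992, 0.125, 0.001, 0.007]
ft_force: [0.8, -0.5, -2.3]
grip_width: 0.332
```

```bash
python3 v.py g4.png .5215 -.2721 .08; python3 -c "
from h import *
q=manip.get_obs()['ee_rot'];print(q,np.degrees(2*np.arctan2(q[1],q[0])))"
```

```text
25.8667 [ 0.5218 -0.2706  0.1303] [ 0.05  0.38 -2.89]
[9.92137050e-01 1.24950561e-01 7.33866492e-04 7.13387772e-03] 14.356172619513432
```

View pics/g4.png

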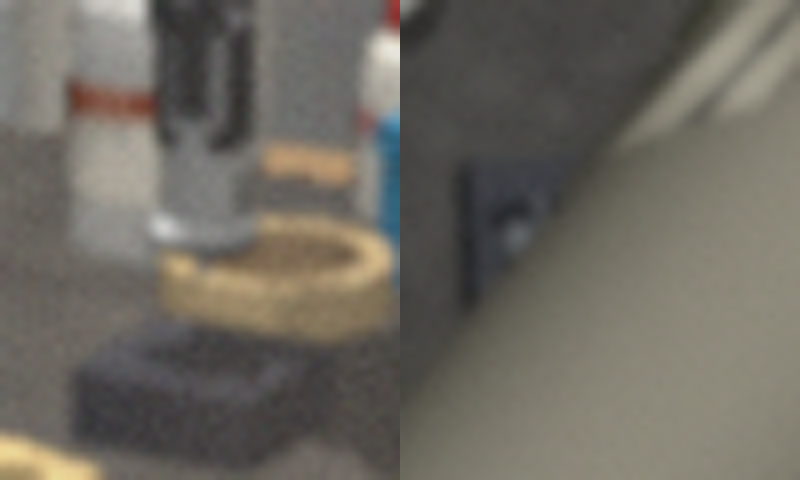

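Emit:
jog_arm(
  translation=[
    [-0.3,-1.5,-10],
    [-0.3,-1.5,-25],
    [-0.3,-1.5,-38],
    [-0.3,-1.5,-45],
    [-0.3,-1.5,-45],
  ],
  turn=[0,0,0,0,0],
)

```text
clock: 26.28
position: [0.5204, -0.2716, 0.0832]
ee_rot: [0.992, 0.125, -0.001, 0.007]
ft_force: [-0.3, -0.1, -4.0]
grip_width: 0.336
```

Emit:
jog_arm(
  translation=[
    [0,0,-2],
    [0,0,-4],
    [0,0,-6],
    [0,0,-8],
    [0,0,-8],
  ],
  turn=[0,0,0,0,0],
)

```text
clock: 26.7
position: [0.5205, -0.2716, 0.0751]
ee_rot: [0.992, 0.125, -0.001, 0.007]
ft_force: [-0.5, -0.4, -3.3]
grip_width: 0.333
```

Emit:
jog_arm(
  translation=[
    [0,0,-1.5],
    [0,0,-3],
    [0,0,-3.5],
    [0,0,-3.5],
  ],
  turn=[0,0,0,0],
)

```text
clock: 27.03
position: [0.5207, -0.2717, 0.0719]
ee_rot: [0.992, 0.125, -0.0, 0.007]
ft_force: [-1.3, 1.0, 2.9]
grip_width: 0.334
```

Emit:
jog_arm(
  translation=[
    [0,0,-0.7],
    [0,0,-1.2],
    [0,0,-1.2],
  ],
  turn=[0,0,0],
)

```text
clock: 27.28
position: [0.5207, -0.2718, 0.071]
ee_rot: [0.992, 0.125, -0.0, 0.007]
ft_force: [-1.7, 1.3, 6.3]
grip_width: 0.329
```

Emit:
jog_arm(
  translation=[
    [0,0,0],
    [0,0,0],
    [0,0,0],
    [0,0,0],
    [0,0,0],
  ],
  turn=[0,0,0,0,0],
  grip=62,
)

```text
clock: 27.7
position: [0.5208, -0.2718, 0.071]
ee_rot: [0.992, 0.125, -0.0, 0.007]
ft_force: [-0.2, -0.8, -0.4]
grip_width: 0.724
```

Emit:
jog_arm(
  translation=[
    [0,0,10],
    [0,0,30],
    [0,0,55],
    [0,0,80],
    [0,0,100],
    [0,0,100],
  ],
  turn=[0,0,0,0,0,0],
)

```text
clock: 28.2
position: [0.5223, -0.2732, 0.1756]
ee_rot: [0.992, 0.125, 0.002, 0.008]
ft_force: [1.0, 0.0, 0.4]
grip_width: 0.729
```

Emit:
jog_arm(
  translation=[
    [0,20,0],
    [-1,47,0],
    [-2,74,0],
    [-4,101,0],
    [-5,128,-10],
    [-6,150,-25],
    [-6.7,161,-45],
    [-6.7,163,-65],
    [-6.7,163,-80],
    [-6.7,163,-80],
    [-6.7,163,-80],
  ],
  turn=[-3,-6,-10,-14,-18,-22,-25,-28,-28,-28,-28],
  grip=78,
)

```text
clock: 29.12
position: [0.5152, -0.1105, 0.0957]
ee_rot: [0.993, -0.119, -0.0, 0.008]
ft_force: [-0.8, 0.5, -0.1]
grip_width: 0.919
```

```bash
python3 f.py 2; python3 -c "
from fit import *
q=manip.get_obs()['ee_rot'];print(q,np.degrees(2*np.arctan2(q[1],q[0])))
s=manip.camera('side');t=manip.camera('top')
pm=[(p,near(p,'slab',[.664,.008,.009],20)) for p in(s,)]
print([fit([a],lambda v:box(*v,.134,.201,0,.018),[.664,.008,-.07],[.01,.01,.1]) for a in pm if a[1] is not None])
print([(x['extent'],x['confidence']) for x in manip.outline_of(s,'tester')],[onz(s,x['at'],.022) for x in manip.pinpoint(s,'tester')])
"
```

```text
29.2167 [-0.38  0.39 -0.3 ] [0.02 0.17 0.65] [ 0.5159 -0.1107  0.0966]
[ 0.99281856 -0.11934793  0.00105123  0.00814082] -13.709406311403384
[(array([ 0.66766842,  0.00842371, -0.1022496 ]), np.float64(99.77820838139176))]
[] [array([ 0.52264147, -0.30593752,  0.022     ])]
```

Emit:
jog_arm(
  translation=[
    [0,0,-20],
    [0,0,-42],
    [0,0,-62],
    [0,0,-78],
    [0,0,-86],
    [0,0,-86],
    [0,0,-86],
  ],
  turn=[0,0,0,0,0,0,0],
)

```text
clock: 30.05
position: [0.5161, -0.1106, 0.0107]
ee_rot: [0.993, -0.119, 0.001, 0.008]
ft_force: [-0.1, 0.4, 0.4]
grip_width: 0.916
```

Emit:
jog_arm(
  translation=[
    [0,0,0],
    [0,0,0],
    [0,0,0],
    [0,0,0],
    [0,0,0],
    [0,0,0],
  ],
  turn=[0,0,0,0,0,0],
  grip=40,
  grip_force=40,
)

```text
clock: 30.55
position: [0.517, -0.1108, 0.012]
ee_rot: [0.993, -0.119, 0.002, 0.008]
ft_force: [-1.6, 0.2, 7.3]
grip_width: 0.623
```

Emit:
jog_arm(
  translation=[
    [0,0,12],
    [0,0,35],
    [0,0,60],
    [8,8,75],
    [25,22,75],
    [45,40,75],
    [65,57,75],
    [85,75,75],
    [105,93,75],
    [125,110,75],
    [138,122,75],
    [143,126,75],
  ],
  turn=[0,0,0,0,0,0,0,0,0,0,0,0],
)

```text
clock: 31.55
position: [0.6615, 0.0185, 0.0877]
ee_rot: [0.993, -0.117, 0.002, 0.008]
ft_force: [0.6, 0.8, -3.5]
grip_width: 0.627
```

Emit:
jog_arm(
  translation=[
    [0,0,0],
    [0,0,0],
    [0,0,0],
  ],
  turn=[0,0,0],
)

```text
clock: 31.8
position: [0.6609, 0.0174, 0.0882]
ee_rot: [0.993, -0.118, 0.002, 0.008]
ft_force: [-1.5, -0.7, -3.4]
grip_width: 0.621
```

Emit:
jog_arm(
  translation=[
    [0,0,-15],
    [0,0,-35],
    [0,0,-48],
    [0,0,-53],
    [0,0,-53],
  ],
  turn=[0,0,0,0,0],
)

```text
clock: 32.22
position: [0.6595, 0.017, 0.0333]
ee_rot: [0.993, -0.118, 0.001, 0.008]
ft_force: [1.0, -0.1, -3.3]
grip_width: 0.622
```

Emit:
jog_arm(
  translation=[
    [0,0,-1.5],
    [0,0,-3],
    [0,0,-4.5],
    [0,0,-4.5],
  ],
  turn=[0,0,0,0],
)

```text
clock: 32.55
position: [0.6599, 0.0167, 0.0302]
ee_rot: [0.993, -0.119, 0.001, 0.008]
ft_force: [-4.3, -0.3, 5.5]
grip_width: 0.619
```

Contact made, net about 9 N. Releasing and lifting clear.

Emit:
jog_arm(
  translation=[
    [0,0,0],
    [0,0,0],
    [0,0,0],
    [0,0,0],
    [0,0,0],
  ],
  turn=[0,0,0,0,0],
  grip=78,
)

```text
clock: 32.97
position: [0.66, 0.0168, 0.0303]
ee_rot: [0.993, -0.118, 0.001, 0.008]
ft_force: [0.6, -0.6, -0.2]
grip_width: 0.916
```

Emit:
jog_arm(
  translation=[
    [0,0,10],
    [0,0,30],
    [0,0,60],
    [0,0,90],
    [0,0,120],
    [-20,-30,150],
    [-45,-65,170],
    [-70,-100,180],
    [-90,-130,190],
    [-110,-160,200],
    [-130,-190,200],
    [-150,-220,200],
  ],
  turn=[0,0,0,0,0,0,0,0,0,0,0,0],
)

```text
clock: 33.97
position: [0.5084, -0.2058, 0.2317]
ee_rot: [0.993, -0.119, 0.002, 0.008]
ft_force: [0.1, -0.2, 0.9]
grip_width: 0.913
```

Emit:
jog_arm(
  translation=[
    [-20,-40,0],
    [-40,-80,0],
    [-60,-120,0],
    [-80,-160,0],
    [-100,-200,0],
    [-120,-240,0],
    [-130,-270,0],
    [-130,-270,0],
    [-130,-270,0],
  ],
  turn=[0,0,0,0,0,0,0,0,0],
)

```text
clock: 34.72
position: [0.3742, -0.4798, 0.2326]
ee_rot: [0.992, -0.123, 0.002, 0.009]
ft_force: [0.4, -0.5, 0.2]
grip_width: 0.914
```

```bash
python3 f.py 1; python3 -c "
from h import *
s=manip.camera('side');t=manip.camera('top')
C=lambda p,x0,x1,y0,y1,k:cv2.resize(p['frame'][y0:y1,x0:x1,::-1],None,fx=k,fy=k,interpolation=cv2.INTER_CUBIC)
a=C(t,205,435,110,230,3);b=C(s,215,375,140,285,3)
im=np.zeros((360+435,690,3),np.uint8);im[:360]=a;im[360:,:480]=b
cv2.imwrite('pics/end.png',cv2.resize(im,None,fx=.75,fy=.75,interpolation=cv2.INTER_AREA))
"
```

```text
34.7667 [-0.37  0.24 -0.77] [0. 0. 0.] [ 0.3763 -0.4777  0.2323]
```

View pics/end.png

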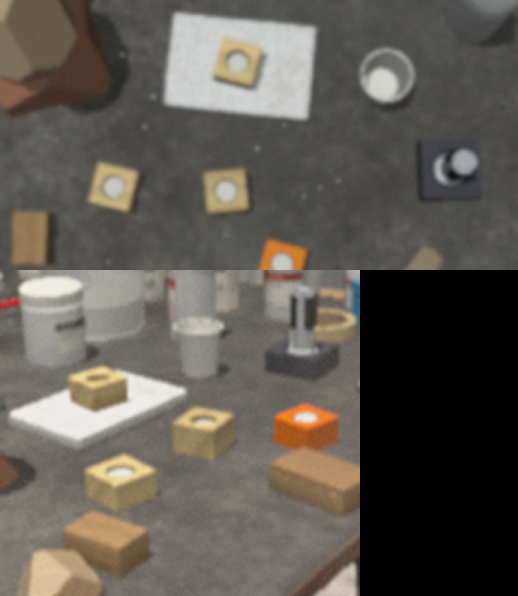

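The closing picture shows the tester upright in its stand (top crop 455,165) and the softest holder upright in the middle of the slab (238,62). The other two holders, the cup and the offcut have not moved. The plugs in the other two holders still look shallow, while the moved holder's plug is deep.

```bash
python3 -c "
from workcell import manip
print(manip.hand_in())"
```

```text
the job is handed in; nothing more can be done
None
```

The job is done and handed in at about 35 s. The softest foam is in the holder that stood at about (0.515, -0.110), and that holder now stands on the slab.

| Holder position | Force at which the foam gave | Push held on the rim |
|---|---|---|
| (0.515, -0.110) | about 3.9 N | about 15.7 N |
| (0.486, 0.030) | about 6 N | about 19–21 N |
| (0.490, 0.181) | about 6 N | about 17 N |

- **How I read it:** I judged softness mainly by the force at which the foam gave. The side picture agreed: the pointer stood lowest and the plug looked deepest in the softest holder. The pictures were too coarse to read the sink in millimetres, and I can't rank the other two.
- **Push force:** the middle holder got more than the 15 N asked for. No push I read went over the 30 N limit. A sideways force of 4–8 N showed while pressing.
- **Last pictures:** the tester stood upright in its stand. The softest holder was upright near the middle of the slab, clear of the edges. By eye, the other two holders, the cup and the offcut had not moved, and the gripper was clear of everything.
- **Checks that disagreed:** my slab position estimates differed by up to about 1 cm, which doesn't matter for a placement near the middle. In a check part-way through the job, the network missed the tester's outline and put the tester about 3 cm off in y, but the pictures show it seated in the stand.

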